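# Run the wafer caddy straight and dock it in its parking bay

## Robot

A 6-joint arm with a two-finger parallel gripper is mounted at the origin on the work surface. World frame = base frame: x ahead of the robot, y to its left, z up, the work surface at z = 0. Lengths are in mm, angles in rad, forces in N, time in s.
With the tool pointing down it reaches from about 350 to 775 mm from the base axis. Payload 7.3 kg.
Tool frame: the origin (TCP) lies on the centre line of the jaws, within the pads' length; the fingertips stand 22 mm ahead of it and the grasp point (between the pads) lies 3 mm ahead of it; x points along the fingers, z is the direction in which the jaws open and shut, and the axes are right-handed (so a half turn about x gives the same grasp; the last joint's range is limited). The gripper opens to 92 mm and grips with 3 to 60 N. Pads are 19 mm wide; open, the fingers measure 130 mm over their backs; the gripper's body (75 mm by 190 mm) begins 47 mm behind the grasp point.
Start: joints at [-1.305, 0.342, 1.524, -0, 1.275, -0.146], TCP at [210.159, -481.119, 248.741] pointing down, gripper open.
Joint ranges: [-2.53, 2.53], [-0.77, 2.02], [0.04, 2.7], [-1, 4.14], [0.28, 2.66], [-3.11, 3.11]. Speed limits (rad/s): [2.57, 2.57, 3.14, 3.14, 3.14, 3.14].

## Interface

Orientations are given as [roll, pitch, yaw] about the fixed x, y, z axes, in that order (R = Rz(yaw) Ry(pitch) Rx(roll)).
In Python, from plant import readout, imaging, bot gives the robot as it stands.
- The arm moves only by the tool arm_command, never from a script. Its argument "plan" is a list of rows, each an object of numbers: "tx", "ty", "tz": the shift along the tool's x, y, z in cm; "wx", "wy", "wz": the turn, a rotation vector about the tool's x, y, z in rad; "jaw": the opening, from -1 (shut) to 1 (fully open). In form: [{"tx": .., "ty": .., "tz": .., "wx": .., "wy": .., "wz": .., "jaw": ..}, ...]. A call has 1 to 20 rows; each row shifts and turns the commanded pose from where the row before left it, along the tool's axes as they then stand; what a row does not reach is not made up. A row lasts 1/10 s, in which the tool goes at most 50 mm and 8.59 degrees, less where a joint would pass 70% of its speed; a pose out of reach is approached as far as the arm can. A call with a gripper value outside its range is refused whole. The fingers move at their own pace and stop on an object; the grip force is fixed at half the most. Time passes only in rows, so rows that do not move let the fingers close. It gives the time, the measured TCP pose, the force and the opening at its end, in the units of the state.
- readout.get_obs(): the state, without advancing time (a new reading comes with each control period).
- imaging.capture(name): name is "scene" or "side" or "wrist"; returns the picture (384x512x3 uint8, blue, green, red); there is no depth.
- imaging.get_calibration(name): a dict with "fx", "fy", "cx", "cy" (pixels), "position" and "rotation" of the camera in the world; the wrist camera has in their place "mount" (4x4, takes a point from camera to tool coordinates, whose origin is the TCP and whose axes are the tool frame's). Camera axes: x right, y up, looking along -z (the intrinsics and any distortion apply to the point x, -y, -z); pixel columns grow to the right and rows downward; lengths in mm; the calibration is good to about 2 mm. A picture is of the moment at which its call begins: read the wrist's pose just before it. get_calibration takes no time and is no camera call.
- bot.close_job(): hands the job in, once; it reports no verdict.
The state is a dict: "time": time; "joint_positions": joint angles; "dq": joint speeds; "tau": joint torques, N m; "tool_pos": TCP position; "tcp_rot": TCP orientation; "contact_force": force on the tool from outside, world axes, zero at the start; "moment": the same for the moment, N m; "grip_width": finger opening in mm.
Only numpy, scipy, OpenCV 4.12 (cv2) and the standard library are available. Lean on these libraries where they do the work, as an engineer would, in place of code of your own. Each camera call takes 0.05 s, during which the arm holds its last target.

## Task

Roll the little wafer caddy along the bench on its own wheels: push it forward until both front swivel castors trail straight behind their pivots while its nose is still outside the parking bay, then steer it between the white kerbs over the yellow mark. Dock it by pressing its nose steadily against the sprung rubber buffer with about 6 newtons for about a second, never more than 12 on buffer or kerbs, then ease off and let go, leaving it standing straight on the mark with the castors still trailing. Keep its wheels on the bench and leave the wash bottle, jar and dish stack where they are.

Things in the scene. Friction and masses are not known exactly. Their poses are not given: they have to be found in the camera images.
- caddy: Aluminium caddy on 4 wheels, about 0.85 kg, with a fixed cassette of dark wafers (caddy x -41 to +29 mm, up to 100 mm high). Deck 150 (x) by 116 mm (y), top at 46 mm. Origin on the bench under the deck's centre, +x forward, z up. Rolls with under 2 N. Driving about 60 mm straight forward makes the castors trail from any start; each castor's orange pointer above the deck points to where its wheel is
- rear_axle (a point): Mid-point of the fixed rear axle, at x = -50, y = 0, z = 14 mm in the caddy's frame (rear wheels 28 mm across, at y = +-42 mm). The caddy turns most easily about this point.
- nose (a point): Centre of the face of the flat rubber nose pad: x = +81, y = 0, z = 72 mm in the caddy's frame; pad 64 mm wide, 36 mm high.
- handle (a point): Centre of the blue push bar at the rear: x = -62, y = 0, z = 130 mm in the caddy's frame, axes as the caddy's. Bar 12 mm thick along x, 14 mm high, 90 mm long along y, on two 10 mm posts at y = +-40 mm; can be pinched from above across its thickness, or pushed.
- castor_left_axle (a point): Wheel centre of the left front swivel castor (wheel 28 mm across, pivot at x = +50, y = +29 mm in the caddy's frame, 14 mm trail). It is at x = +36, y = +29, z = 14 mm there when the castor trails straight.
- castor_right_axle (a point): Wheel centre of the right front swivel castor (wheel 28 mm across, pivot at x = +50, y = -29 mm in the caddy's frame, 14 mm trail). It is at x = +36, y = -29, z = 14 mm there when the castor trails straight.
- bay: Fixed parking bay: white mark with yellow edge, 150 by 116 mm, between two white kerbs with blue tops, 45 mm high, inner faces 132 mm apart (8 mm spare each side of the caddy). Origin on the bench at the mark's centre, +x the way in (the caddy's +x must point the same way), z up. Straight kerbs from x = -40 to +70 mm, flared mouth from x = -73 mm; yellow lane tapes lead in.
- stop: Fixed grey buffer stand at the bay's inner end, axes as the bay's. Its rubber pad, 44 mm across, 72 mm up, faces the bay. Origin on the bench under the pad's face at its middle setting (nose there = caddy exactly on the mark), but the pad is set up to 14 mm in or out along x, which this pose does not tell: find it by feel. It gives 0.4 mm per newton, damped, for 8 mm, then is rigid.
- wash_bottle: Loose white wash bottle with blue cap, 48 mm across, 110 mm high, origin under its base. Leave alone.
- sample_jar: Loose amber jar with white cap, 48 mm across, 60 mm high, origin under its base. Leave alone.
- dish_stack: Loose stack of glass dishes, 60 mm across, 36 mm high, origin under its base. Leave alone.
There are look-alikes about, which are no part of the job. Leave any pink look-alike of the caddy alone. Leave any purple look-alike of the stop alone.

How it is judged (in metres and radians):
On the way, in this order (a step that is already met when the one before it is completed fails the run):
1. both front castors trail straight (wheel within 6 mm sideways of straight behind its pivot) while the caddy's nose is still outside the kerbs' straight part (x of each of castor_left_axle, castor_right_axle in the frame of caddy below 0.045 m and y of castor_left_axle in the frame of caddy between 0.023 and 0.035 m and y of castor_right_axle in the frame of caddy between -0.035 and -0.023 m and x of caddy in the frame of bay below -0.115 m), for 0.15 s.
2. the caddy's nose is pressed against the buffer with 3 to 12 N for 0.3 s (contact force between caddy and stop above 3 N and x of caddy in the frame of bay above -0.025 m and y of caddy in the frame of bay between -0.012 and 0.012 m), for 0.3 s.
At the end, for the whole second after the job is handed in: The caddy stands at rest on all its wheels on the bay's mark: within 10 mm sideways and 0.1 rad of the bay's axis, between 25 mm short of and 20 mm past the mark's centre along it (where the buffer leaves it), both castor wheels within 6 mm sideways of straight behind their pivots (x of caddy in the frame of bay between -0.025 and 0.02 m and y of caddy in the frame of bay between -0.01 and 0.01 m and angle between the x axis of caddy and the x axis of bay, either way round below 0.1 rad and x of each of castor_left_axle, castor_right_axle in the frame of caddy below 0.045 m and y of castor_left_axle in the frame of caddy between 0.023 and 0.035 m and y of castor_right_axle in the frame of caddy between -0.035 and -0.023 m and linear speed of caddy below 0.01 m/s and angle between caddy's own z axis and vertical below 0.05 rad and height (world z) of caddy below 0.005 m); the robot touches nothing.
It fails at once if more than 12 N between caddy and buffer (contact force between caddy and stop above 12 N).
It fails at once if more than 12 N between caddy and kerbs (contact force between caddy and bay above 12 N).
It fails at once if the caddy is lifted or tipped off its wheels (height (world z) of caddy above 0.012 m or angle between caddy's own z axis and vertical above 0.15 rad).
It fails at once if the wash bottle, jar or dish stack is moved by more than 20 mm (distance of any of wash_bottle, sample_jar, dish_stack from where it was at the start of the episode above 0.02 m).
It also fails if it takes over 61 s, if anything falls off the work surface, if the arm or the gripper's body presses on something with over 40 N, if the wrist force passes 120 N, or if a joint passes its speed limit or range.

## Working session

There is one attempt and no reset: what is moved stays moved. The work goes in short steps, Python scripts to look and compute and a tool call to move; the robot and the scene stay as the last step left them, time stands still between calls to the robot, and variables do not carry over. Pictures are saved under pics/ and viewed, and the job is handed in when it is done.

Besides the shell and the picture viewer there is one more tool, called after "Emit:" as name([rows], argument=value, ...), one row to a line, values as JSON. arm_command: Moves the arm, as the interface text tells. Its arguments: {"type":"object","properties":{"plan":{"type":"array"}},"required":["plan"]}

```bash
ls; mkdir -p pics
python3 - <<'E'
from plant import readout, imaging, bot
import cv2
print(readout.get_obs())
for n in ("scene","side","wrist"):
    c=imaging.get_calibration(n); print(n,c)
    cv2.imwrite(f"pics/{n}0.png",imaging.capture(n))
E
```

```text
pics
{'time': 0.0, 'joint_positions': array([-1.30501294e+00,  3.42728062e-01,  1.52501409e+00, -3.33575203e-05,
        1.27538634e+00, -1.46001928e-01]), 'dq': array([-0.00022155,  0.00125572, -0.00015302,  0.00071743, -0.00082902,
        0.00128997]), 'tau': array([ 1.27474144e-03, -4.31235838e+01, -2.44222194e+01,  7.17946119e-02,
        5.58925141e-02, -1.27024468e-04]), 'tool_pos': array([ 210.04159305, -480.74828301,  248.04318571]), 'tcp_rot': array([3.01635674, 1.56926017, 1.85735546]), 'contact_force': array([-0.67633075, -0.76625415, -0.62370261]), 'moment': array([ 0.02932438, -0.01011669, -0.0024977 ]), 'grip_width': 91.77710422660085}
scene {'fx': 468.3341110218592, 'fy': 468.3341110218592, 'cx': 259.0744098609048, 'cy': 190.77013916944452, 'position': array([1006.34917039, -511.06848277,  620.60020843]), 'rotation': array([ 0.94220899, -0.02244273,  0.69872547])}
side {'fx': 370.57585625247003, 'fy': 370.57585625247003, 'cx': 251.39096043375204, 'cy': 194.35711772301414, 'position': array([ 397.06010072, -560.51592098,  552.54425724]), 'rotation': array([ 0.9381052 , -0.01204336, -0.30702724])}
wrist {'fx': 324.79279805602664, 'fy': 324.79279805602664, 'cx': 253.70089953190043, 'cy': 192.134073354218, 'mount': array([[-1.20892852e-04,  2.86144595e-01, -9.58186441e-01,
        -1.36578089e+02],
       [-5.73248080e-04,  9.58186271e-01,  2.86144616e-01,
         7.76578637e+01],
       [ 9.99999828e-01,  5.83871376e-04,  4.81939682e-05,
         3.22215808e-02],
       [ 0.00000000e+00,  0.00000000e+00,  0.00000000e+00,
         1.00000000e+00]])}
```

View pics/scene0.png

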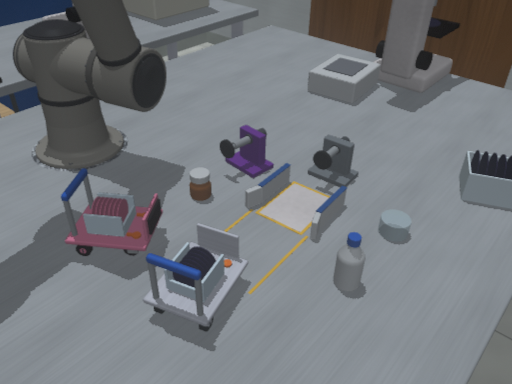

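View pics/side0.png

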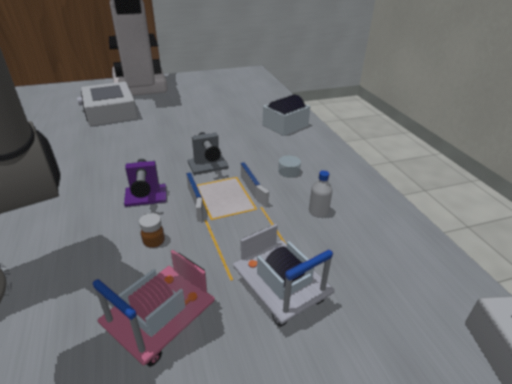

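View pics/wrist0.png

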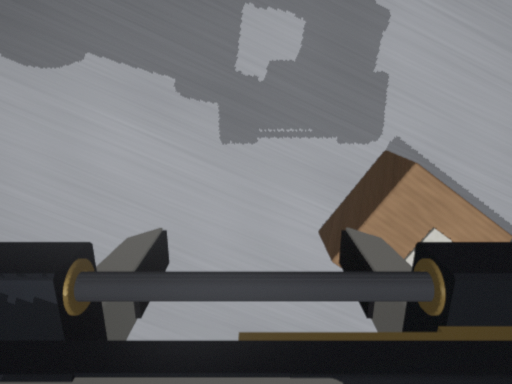

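```bash
cat > h.py <<'E'
import numpy as np, cv2
from scipy.spatial.transform import Rotation as R
from plant import imaging, readout
def cam(n):
    c=imaging.get_calibration(n)
    if 'mount' in c:
        o=readout.get_obs(); T=np.eye(4); T[:3,:3]=R.from_euler('xyz',o['tcp_rot']).as_matrix(); T[:3,3]=o['tool_pos']
        M=T@c['mount']; return c,M[:3,3],M[:3,:3]
    return c,np.array(c['position']),R.from_euler('xyz',c['rotation']).as_matrix()
def ray(n,u,v,k=None):
    c,p,Rm=k or cam(n)
    d=Rm@np.array([(u-c['cx'])/c['fx'],-(v-c['cy'])/c['fy'],-1.]); return p,d/np.linalg.norm(d)
def onz(n,u,v,z,k=None):
    p,d=ray(n,u,v,k); return p+d*(z-p[2])/d[2]
def tri(obs):
    A=np.zeros((3,3));b=np.zeros(3);L=[]
    for n,u,v in obs:
        p,d=ray(n,u,v); P=np.eye(3)-np.outer(d,d);A+=P;b+=P@p;L.append((p,d))
    x=np.linalg.solve(A,b)
    return x,[np.linalg.norm(np.cross(x-p,d)) for p,d in L]
def proj(n,x,k=None):
    c,p,Rm=k or cam(n); q=Rm.T@(np.asarray(x,float)-p)
    return np.array([c['cx']+c['fx']*q[0]/-q[2], c['cy']-c['fy']*q[1]/-q[2]])
E
python3 - <<'E'
import cv2
a=cv2.imread('pics/scene0.png');b=cv2.imread('pics/side0.png')
def z(im,x,y,w,h,f,n): cv2.imwrite(n,cv2.resize(im[y:y+h,x:x+w],None,fx=f,fy=f,interpolation=cv2.INTER_CUBIC))
z(a,130,150,260,190,3,'pics/sA.png'); z(b,170,110,200,220,2.7,'pics/sB.png')
E
```

```text
(no output)
```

View pics/sA.png

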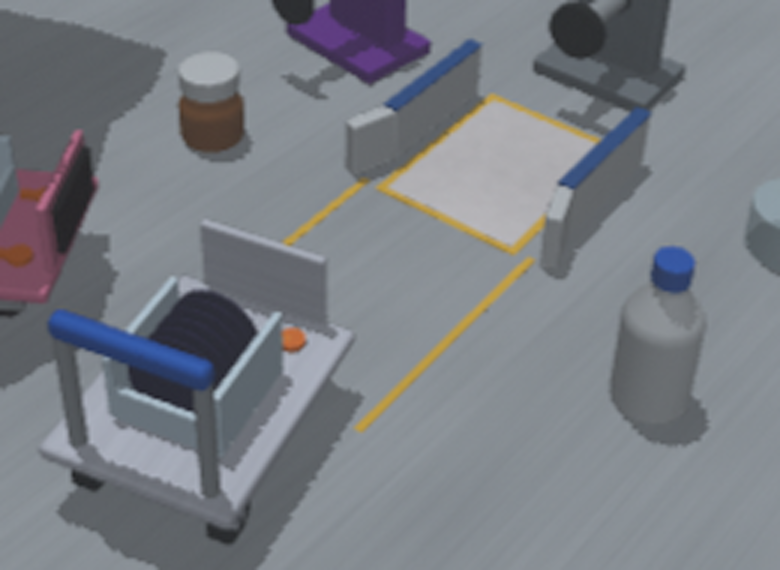

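View pics/sB.png

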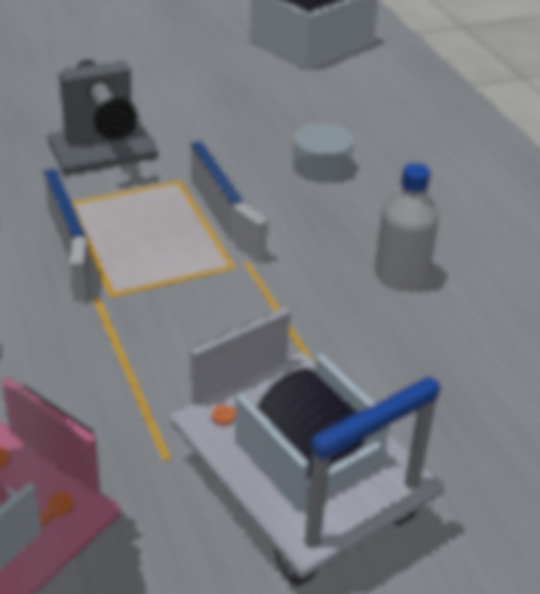

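Run:
```python
from h import *
np.set_printoptions(precision=1,suppress=True)
S=lambda u,v:('scene',130+u/3,150+v/3)
D=lambda u,v:('side',170+u/2.7,110+v/2.7)
def t(n,a,b): print(n,*tri([S(*a),D(*b)]))
t('hL',(57,326),(322,443)); t('hR',(207,374),(432,387))
t('deckRL',(45,450),(305,570)); t('deckRR',(230,513),(437,490)); t('FLpadtop',(203,221),(193,350)); t('padR',(327,260),(288,312))
t('FL mark',(490,96),(75,202)); t('NL',(381,187),(112,294)); t('NR',(514,250),(233,267))
print('FR side',onz(*D(182,182),0))
for p in [(490,96),(381,187),(514,250)]: print('scene z0',onz(*S(*p),0))
for p in [(75,202),(112,294),(233,267)]: print('side z0',onz(*D(*p),0))
t('kerbLfar',(476,43),(50,172));t('kerbRfar',(643,114),(197,145))
t('stop pad',(578,30),(116,117))
t('bottlecap',(674,258),(417,172))
t('lane L end',(288,242),(166,457)); print(onz(*S(360,430),0))
print('orange R scene',onz(*S(291,339),50),'orange L side',onz(*D(224,414),50))
```

```text
hL [ 568.8 -224.2  131.2] [np.float64(1.9523672508022158), np.float64(1.9523672508021586)]
hR [ 647.7 -200.   130.4] [np.float64(0.00558880594843007), np.float64(0.005588805948466176)]
deckRL [ 558.5 -238.    41.9] [np.float64(0.03128233233969946), np.float64(0.03128233233969568)]
deckRR [ 661.3 -205.    41.3] [np.float64(2.03098830398341), np.float64(2.0309883039834102)]
FLpadtop [532.5 -93.9  94.9] [np.float64(0.8140954591785587), np.float64(0.8140954591785975)]
padR [607.8 -71.3  92.3] [np.float64(0.7219045878924806), np.float64(0.7219045878924476)]
FL mark [508.8 225.7   5.9] [np.float64(1.0009918272195188), np.float64(1.0009918272195115)]
NL [514.   90.2  -0.1] [np.float64(0.5942398788932349), np.float64(0.5942398788931956)]
NR [624.7  96.8  -0.1] [np.float64(0.18846374705063246), np.float64(0.18846374705063568)]
FR side [618.4 240.    0. ]
scene z0 [504.8 231.2   0. ]
scene z0 [514.5  89.3   0. ]
scene z0 [624.7  97.    0. ]
side z0 [510. 236.   0.]
side z0 [513.9  91.    0. ]
side z0 [624.6  96.4   0. ]
kerbLfar [488.5 230.6  41.9] [np.float64(0.07411773798802927), np.float64(0.07411773798802551)]
kerbRfar [633.2 236.6  42. ] [np.float64(0.44545183673523037), np.float64(0.44545183673522454)]
stop pad [559.6 258.6  72.1] [np.float64(1.2884409071459522), np.float64(1.2884409071459417)]
bottlecap [762.3  42.2 109.3] [np.float64(0.5433783410903396), np.float64(0.5433783410904168)]
lane L end [517.9 -38.2  -9.9] [np.float64(37.838618994340564), np.float64(37.83861899434055)]
[650.3 -90.    0. ]
orange R scene [605.1 -98.7  50. ] orange L side [ 548.2 -113.2   50. ]
```

```bash
cat >> h.py <<'E'
np.set_printoptions(precision=3,suppress=True)
def target_R(head,flip):
    # tool x down, tool z along +-heading
    x=np.array([0,0,-1.]); z=np.array([np.cos(head),np.sin(head),0])*(-1 if flip else 1)
    return np.column_stack([x,np.cross(z,x),z])
def delta(pos,head,flip):
    o=readout.get_obs(); Rc=R.from_euler('xyz',o['tcp_rot']).as_matrix()
    return Rc.T@(np.asarray(pos)-o['tool_pos'])/10, R.from_matrix(Rc.T@target_R(head,flip)).as_rotvec()
def st():
    o=readout.get_obs(); Rc=R.from_euler('xyz',o['tcp_rot']).as_matrix()
    print('t',round(o['time'],2),'pos',o['tool_pos'],'F',o['contact_force'],'M',o['moment'],'w',round(o['grip_width'],2),'q',o['joint_positions'])
    print(Rc)
E
python3 - <<'E'
from h import *
st()
for f in (0,1): print(delta([608.2,-212.1,190],np.pi/2+.298,f))
E
```

```text
t 0.15 pos [ 210.092 -480.847  248.221] F [ 0.865 -0.926 -0.178] M [-0.018  0.017 -0.017] w 91.47 q [-1.305  0.343  1.525 -0.     1.275 -0.146]
[[-0.     0.916  0.4  ]
 [ 0.001  0.4   -0.916]
 [-1.     0.    -0.001]]
(array([ 5.839, 47.239, -8.686]), array([-3.028,  0.   , -0.002]))
(array([ 5.839, 47.239, -8.686]), array([ 0.114, -0.001, -0.   ]))
```

Emit:
arm_command([
  {"ty": 2.95,"tz": -0.54},
  {"ty": 2.95,"tz": -0.54},
  {"ty": 2.95,"tz": -0.54},
  {"ty": 2.95,"tz": -0.54},
  {"ty": 2.95,"tz": -0.54},
  {"ty": 2.95,"tz": -0.54},
  {"ty": 2.95,"tz": -0.54},
  {"ty": 2.95,"tz": -0.54},
  {"ty": 2.95,"tz": -0.54},
  {"ty": 2.95,"tz": -0.54},
  {"ty": 2.95,"tz": -0.54},
  {"ty": 2.95,"tz": -0.54},
  {"ty": 2.95,"tz": -0.54},
  {"ty": 2.95,"tz": -0.54},
  {"ty": 2.95,"tz": -0.54},
  {"ty": 2.95,"tz": -0.54},
  {"wx": 0.114,"tx": 2},
  {"jaw": 1},
  {"jaw": 1},
])

```text
invalid input at $.plan[0]: expected keys tx, ty, tz, wx, wy, wz, jaw
```

Run:
```python
from h import *
st()
for z in (190,133): print(delta([608.2,-212.1,z],np.pi/2+.298,1))
for n in ("wrist","scene","side"):
    cv2.imwrite(f"pics/{n}1.png",imaging.capture(n))
k=cam('wrist'); f=np.array([np.cos(np.pi/2+.298),np.sin(np.pi/2+.298),0]);l=np.array([-f[1],f[0],0]);o=np.array([608.2,-212.1,130])
for s in (45,-45): print(proj('wrist',o+s*l,k))
```

```text
t 0.15 pos [ 210.092 -480.847  248.221] F [ 0.865 -0.926 -0.178] M [-0.018  0.017 -0.017] w 91.47 q [-1.305  0.343  1.525 -0.     1.275 -0.146]
[[-0.     0.916  0.4  ]
 [ 0.001  0.4   -0.916]
 [-1.     0.    -0.001]]
(array([ 5.839, 47.239, -8.686]), array([ 0.114, -0.001, -0.   ]))
(array([11.539, 47.238, -8.679]), array([ 0.114, -0.001, -0.   ]))
[  45.703 -726.9  ]
[   28.688 -1159.345]
```

View pics/wrist1.png

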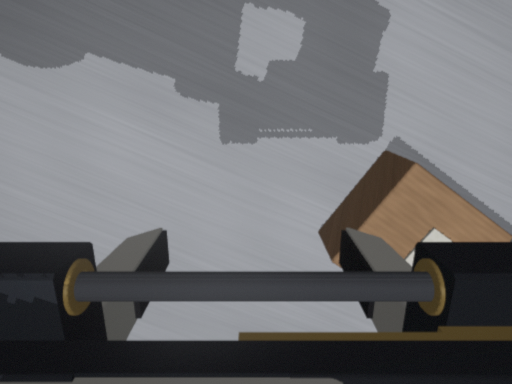

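View pics/side1.png

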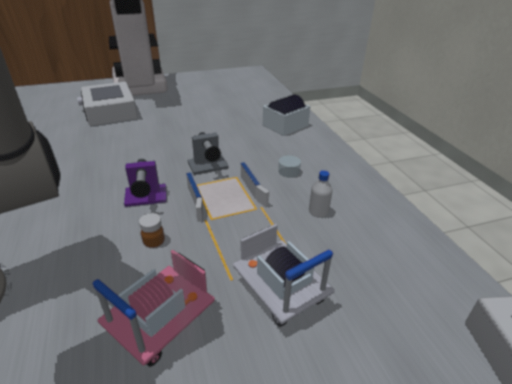

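Emit:
arm_command([
  {"tx": 0,"ty": 3.94,"tz": -0.72,"wx": 0,"wy": 0,"wz": 0,"jaw": 1},
  {"tx": 0,"ty": 3.94,"tz": -0.72,"wx": 0,"wy": 0,"wz": 0,"jaw": 1},
  {"tx": 0,"ty": 3.94,"tz": -0.72,"wx": 0,"wy": 0,"wz": 0,"jaw": 1},
  {"tx": 0,"ty": 3.94,"tz": -0.72,"wx": 0,"wy": 0,"wz": 0,"jaw": 1},
  {"tx": 0,"ty": 3.94,"tz": -0.72,"wx": 0,"wy": 0,"wz": 0,"jaw": 1},
  {"tx": 0,"ty": 3.94,"tz": -0.72,"wx": 0,"wy": 0,"wz": 0,"jaw": 1},
  {"tx": 0,"ty": 3.94,"tz": -0.72,"wx": 0,"wy": 0,"wz": 0,"jaw": 1},
  {"tx": 0,"ty": 3.94,"tz": -0.72,"wx": 0,"wy": 0,"wz": 0,"jaw": 1},
  {"tx": 0,"ty": 3.94,"tz": -0.72,"wx": 0,"wy": 0,"wz": 0,"jaw": 1},
  {"tx": 0,"ty": 3.94,"tz": -0.72,"wx": 0,"wy": 0,"wz": 0,"jaw": 1},
  {"tx": 0,"ty": 3.94,"tz": -0.72,"wx": 0,"wy": 0,"wz": 0,"jaw": 1},
  {"tx": 0,"ty": 3.94,"tz": -0.72,"wx": 0,"wy": 0,"wz": 0,"jaw": 1},
  {"tx": 2,"ty": 0,"tz": 0,"wx": 0.114,"wy": 0,"wz": 0,"jaw": 1},
  {"tx": 0,"ty": 0,"tz": 0,"wx": 0,"wy": 0,"wz": 0,"jaw": 1},
  {"tx": 0,"ty": 0,"tz": 0,"wx": 0,"wy": 0,"wz": 0,"jaw": 1},
])

```text
time: 1.8
tool_pos: [608.3, -212.8, 228.4]
tcp_rot: [-2.149, 1.569, 2.864]
contact_force: [1.0, -0.4, 0.2]
grip_width: 91.8
```

Run:
```python
from h import *
st()
for z in (190,133): print(delta([608.2,-212.1,z],np.pi/2+.298,1))
k=cam('wrist')
for n in ("wrist",):
    cv2.imwrite(f"pics/{n}2.png",imaging.capture(n))
f=np.array([np.cos(np.pi/2+.298),np.sin(np.pi/2+.298),0]);l=np.array([-f[1],f[0],0]);o=np.array([608.2,-212.1,130])
for s in (45,-45): print(proj('wrist',o+s*l,k))
```

```text
t 1.8 pos [ 608.332 -212.799  228.392] F [ 0.959 -0.355  0.237] M [ 0.021 -0.019 -0.03 ] w 91.81 q [-0.455  0.581  1.191 -0.     1.371  0.815]
[[-0.002  0.955  0.296]
 [ 0.     0.296 -0.955]
 [-1.    -0.001 -0.001]]
(array([ 3.839,  0.013, -0.067]), array([ 0.002, -0.001,  0.001]))
(array([ 9.539,  0.021, -0.062]), array([ 0.002, -0.001,  0.001]))
[252.852 254.625]
[252.969 142.065]
```

View pics/wrist2.png

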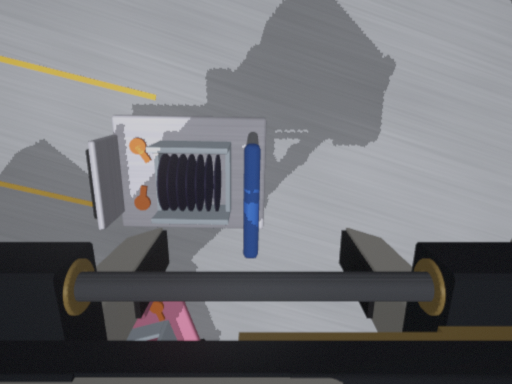

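Emit:
arm_command([
  {"tx": 2.5,"ty": -0.15,"tz": -0.07,"wx": 0,"wy": 0,"wz": 0,"jaw": 1},
  {"tx": 2.5,"ty": 0,"tz": 0,"wx": 0,"wy": 0,"wz": 0,"jaw": 1},
  {"tx": 2.5,"ty": 0,"tz": 0,"wx": 0,"wy": 0,"wz": 0,"jaw": 1},
  {"tx": 1.2,"ty": 0,"tz": 0,"wx": 0,"wy": 0,"wz": 0,"jaw": 1},
  {"tx": 0.8,"ty": 0,"tz": 0,"wx": 0,"wy": 0,"wz": 0,"jaw": 1},
  {"tx": 0,"ty": 0,"tz": 0,"wx": 0,"wy": 0,"wz": 0,"jaw": -0.4},
  {"tx": 0,"ty": 0,"tz": 0,"wx": 0,"wy": 0,"wz": 0,"jaw": -0.4},
  {"tx": 0,"ty": 0,"tz": 0,"wx": 0,"wy": 0,"wz": 0,"jaw": -0.4},
  {"tx": 0,"ty": 0,"tz": 0,"wx": 0,"wy": 0,"wz": 0,"jaw": -0.4},
  {"tx": 0,"ty": 0,"tz": 0,"wx": 0,"wy": 0,"wz": 0,"jaw": -0.4},
  {"tx": 0,"ty": 0,"tz": 0,"wx": 0,"wy": 0,"wz": 0,"jaw": -0.4},
])

```text
time: 2.95
tool_pos: [607.3, -212.5, 134.0]
tcp_rot: [0.686, 1.57, -0.587]
contact_force: [-1.0, -0.4, 0.7]
grip_width: 48.6
```

Run:
```python
from h import *
st()
for n in ("wrist","side"):
    cv2.imwrite(f"pics/{n}3.png",imaging.capture(n))
```

```text
t 2.95 pos [ 607.329 -212.462  134.012] F [-0.957 -0.424  0.663] M [-0.051  0.01  -0.02 ] w 48.55 q [-0.456  0.657  1.324 -0.     1.161  0.817]
[[ 0.     0.956  0.294]
 [-0.     0.294 -0.956]
 [-1.     0.     0.   ]]
```

View pics/wrist3.png

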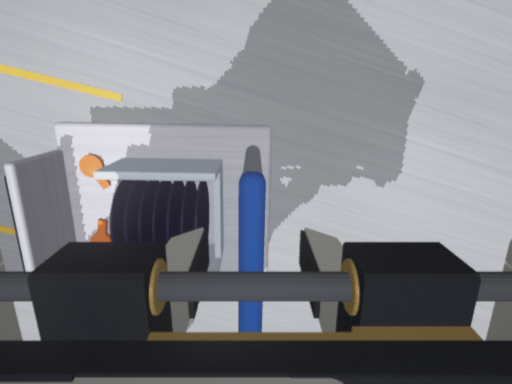

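View pics/side3.png

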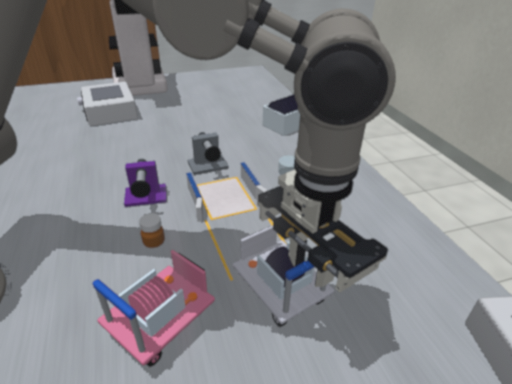

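Emit:
arm_command([
  {"tx": 0,"ty": 0,"tz": 0,"wx": 0,"wy": 0,"wz": 0,"jaw": -1},
  {"tx": 0,"ty": 0,"tz": 0,"wx": 0,"wy": 0,"wz": 0,"jaw": -1},
  {"tx": 0,"ty": 0,"tz": 0,"wx": 0,"wy": 0,"wz": 0,"jaw": -1},
  {"tx": 0,"ty": 0,"tz": 0,"wx": 0,"wy": 0,"wz": 0,"jaw": -1},
  {"tx": 0,"ty": 0,"tz": 0,"wx": 0,"wy": 0,"wz": 0,"jaw": -1},
  {"tx": 0,"ty": 0,"tz": 0,"wx": 0,"wy": 0,"wz": 0,"jaw": -1},
  {"tx": 0,"ty": 0,"tz": 0,"wx": 0,"wy": 0,"wz": 0,"jaw": -1},
  {"tx": 0,"ty": 0,"tz": 0,"wx": 0,"wy": 0,"wz": 0,"jaw": -1},
  {"tx": 0,"ty": 0,"tz": 0,"wx": 0,"wy": 0,"wz": 0,"jaw": -1},
])

```text
time: 3.95
tool_pos: [607.2, -212.5, 133.7]
tcp_rot: [0.256, 1.571, -1.017]
contact_force: [0.1, 0.8, -0.0]
grip_width: 11.5
```

Run:
```python
from h import *
st()
k=cam('wrist'); im=imaging.capture('wrist'); cv2.imwrite("pics/wrist4.png",im)
```

```text
t 3.95 pos [ 607.227 -212.451  133.706] F [ 0.15   0.822 -0.022] M [ 0.086 -0.073  0.012] w 11.48 q [-0.456  0.657  1.324 -0.     1.161  0.817]
[[ 0.     0.956  0.293]
 [-0.     0.293 -0.956]
 [-1.     0.     0.   ]]
```

View pics/wrist4.png

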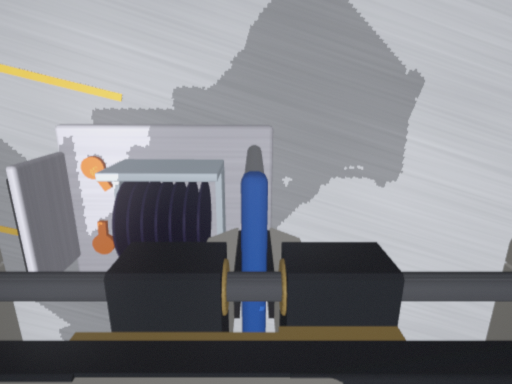

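Emit:
arm_command([
  {"tx": 0,"ty": 0,"tz": -0.2,"wx": 0,"wy": 0,"wz": 0,"jaw": -1},
  {"tx": 0,"ty": 0,"tz": -0.4,"wx": 0,"wy": 0,"wz": 0,"jaw": -1},
  {"tx": 0,"ty": 0,"tz": -0.4,"wx": 0,"wy": 0,"wz": 0,"jaw": -1},
  {"tx": 0,"ty": 0,"tz": -0.4,"wx": 0,"wy": 0,"wz": 0,"jaw": -1},
  {"tx": 0,"ty": 0,"tz": -0.4,"wx": 0,"wy": 0,"wz": 0,"jaw": -1},
  {"tx": 0,"ty": 0,"tz": -0.4,"wx": 0,"wy": 0,"wz": 0,"jaw": -1},
  {"tx": 0,"ty": 0,"tz": -0.4,"wx": 0,"wy": 0,"wz": 0,"jaw": -1},
  {"tx": 0,"ty": 0,"tz": -0.4,"wx": 0,"wy": 0,"wz": 0,"jaw": -1},
  {"tx": 0,"ty": 0,"tz": -0.4,"wx": 0,"wy": 0,"wz": 0,"jaw": -1},
  {"tx": 0,"ty": 0,"tz": -0.4,"wx": 0,"wy": 0,"wz": 0,"jaw": -1},
  {"tx": 0,"ty": 0,"tz": -0.4,"wx": 0,"wy": 0,"wz": 0,"jaw": -1},
  {"tx": 0,"ty": 0,"tz": -0.4,"wx": 0,"wy": 0,"wz": 0,"jaw": -1},
  {"tx": 0,"ty": 0,"tz": -0.4,"wx": 0,"wy": 0,"wz": 0,"jaw": -1},
  {"tx": 0,"ty": 0,"tz": -0.4,"wx": 0,"wy": 0,"wz": 0,"jaw": -1},
  {"tx": 0,"ty": 0,"tz": -0.4,"wx": 0,"wy": 0,"wz": 0,"jaw": -1},
  {"tx": 0,"ty": 0,"tz": -0.4,"wx": 0,"wy": 0,"wz": 0,"jaw": -1},
  {"tx": 0,"ty": 0,"tz": -0.4,"wx": 0,"wy": 0,"wz": 0,"jaw": -1},
  {"tx": 0,"ty": 0,"tz": -0.3,"wx": 0,"wy": 0,"wz": 0,"jaw": -1},
  {"tx": 0,"ty": 0,"tz": 0,"wx": 0,"wy": 0,"wz": 0,"jaw": -1},
  {"tx": 0,"ty": 0,"tz": 0,"wx": 0,"wy": 0,"wz": 0,"jaw": -1},
])

```text
time: 6.0
tool_pos: [586.9, -146.2, 133.7]
tcp_rot: [-2.835, 1.57, 2.176]
contact_force: [0.7, 1.3, -0.1]
grip_width: 11.8
```

Run:
```python
from h import *
st()
k=cam('wrist'); im=imaging.capture('wrist'); cv2.imwrite("pics/wrist5.png",im); cv2.imwrite("pics/scene5.png",imaging.capture('scene'))
```

```text
t 6.0 pos [ 586.866 -146.163  133.658] F [ 0.653  1.254 -0.059] M [ 0.231 -0.173 -0.021] w 11.8 q [-0.371  0.592  1.448  0.     1.102  0.902]
[[-0.     0.956  0.294]
 [ 0.     0.294 -0.956]
 [-1.    -0.    -0.001]]
```

View pics/wrist5.png

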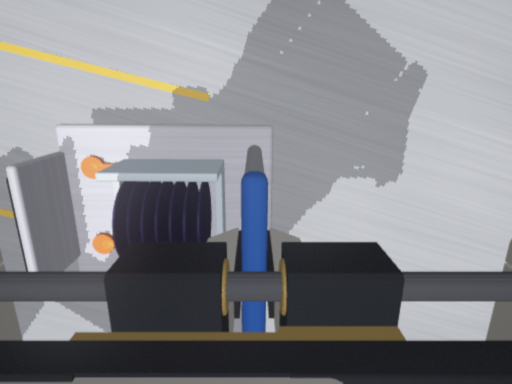

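View pics/scene5.png

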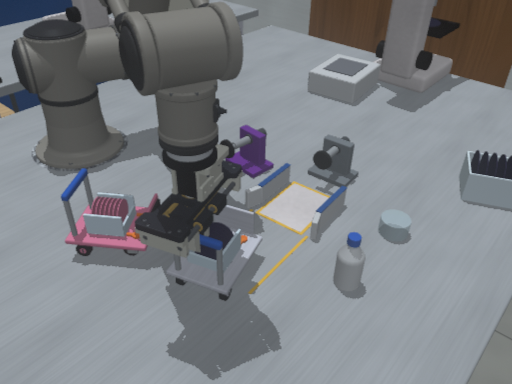

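```bash
cat > tape.py <<'E'
from h import *
def lines(im,k,name,z=0.5,v=True):
    hsv=cv2.cvtColor(im,cv2.COLOR_BGR2HSV)
    m=cv2.inRange(hsv,(18,110,120),(35,255,255))
    if name=='wrist': m[225:]=0
    n,lab,stt,_=cv2.connectedComponentsWithStats(m)
    for i in range(1,n):
        if stt[i,4]<60: continue
        vv,uu=np.nonzero(lab==i)
        P=np.array([onz(name,u,w,z,k) for u,w in zip(uu,vv)])[:,:2].astype(np.float32)
        d=cv2.fitLine(P,cv2.DIST_HUBER,0,.01,.01).ravel()
        if d[1]<0:d[:2]*=-1
        s=(P-d[2:])@d[:2]; 
        print(name,len(P),'ang',np.arctan2(-d[0],d[1]),'x at y=0',d[2]-d[0]/d[1]*d[3],'x at y=166',d[2]+d[0]/d[1]*(166-d[3]),'from',d[2:]+d[:2]*s.min(),'to',d[2:]+d[:2]*s.max())
E
python3 - <<'E'
from tape import *
k=cam('wrist'); lines(cv2.imread('pics/wrist5.png'),k,'wrist')
T=None
c=imaging.get_calibration('wrist'); 
Rm=np.array([[-0.002,.955,.296],[0,.296,-.955],[-1,-.001,-.001]]); u,_,vt=np.linalg.svd(Rm);Rm=u@vt
M=np.eye(4);M[:3,:3]=Rm;M[:3,3]=[608.332,-212.799,228.392];M=M@c['mount']
lines(cv2.imread('pics/wrist2.png'),(c,M[:3,3],M[:3,:3]),'wrist')
for n,f in (('scene','scene0'),('side','side0')): lines(cv2.imread(f'pics/{f}.png'),cam(n),n)
E
```

```text
wrist 1460 ang 0.0581338 x at y=0 643.74725 x at y=166 634.0862 from [648.948 -89.352] to [639.534  72.391]
wrist 79 ang 0.050678805 x at y=0 504.82117 x at y=166 496.40128 from [502.264  50.407] to [501.689  61.746]
wrist 769 ang 0.059636906 x at y=0 643.61597 x at y=166 633.7045 from [648.918 -88.806] to [639.203  73.907]
wrist 395 ang 0.060121972 x at y=0 505.23218 x at y=166 495.2399 from [507.774 -42.234] to [501.439  63.014]
scene 222 ang 0.5396746 x at y=0 634.5193 x at y=166 535.0874 from [590.766  73.046] to [498.095 227.759]
scene 64 ang 0.06010766 x at y=0 505.1731 x at y=166 495.1832 from [505.086   1.452] to [499.898  87.648]
scene 183 ang 0.063399024 x at y=0 642.8601 x at y=166 632.3217 from [648.565 -89.863] to [636.68   97.349]
side 154 ang 0.061806876 x at y=0 504.6433 x at y=166 494.37027 from [510.594 -96.149] to [499.235  87.389]
```

```bash
cat > path.py <<'E'
from h import *
B=np.array([564.3,168.4]); A=.060
b=np.array([-np.sin(A),np.cos(A)]); l=np.array([-b[1],b[0]])
def baypose(lat=0.):
    o=readout.get_obs(); Rc=R.from_euler('xyz',o['tcp_rot']).as_matrix(); f=-Rc[:2,2]; th=np.arctan2(-f[0],f[1])-A
    ax=o['tool_pos'][:2]+12*f+lat*np.array([-f[1],f[0]])-B
    return ax@b,ax@l,th
def plan(x0,y0,th,x1,n):
    L=x1-x0;m=np.tan(th)
    t=np.linspace(0,1,n+1)
    y=y0*(2*t**3-3*t**2+1)+m*L*(t**3-2*t**2+t)
    yp=(y0*(6*t**2-6*t)+m*L*(3*t**2-4*t+1))/L
    a=np.arctan(yp); X=x0+L*t
    H=np.column_stack([X-12*np.cos(a),y-12*np.sin(a)])
    rows=[];e=np.zeros(2)
    for i in range(n):
        d=H[i+1]-H[i]+e; f=np.array([np.cos(a[i]),np.sin(a[i])]);r=np.array([f[1],-f[0]])
        rows.append((round(d@r/10,2),round(-d@f/10,2),round(a[i]-a[i+1],3)))
    return rows
E
python3 - <<'E'
from path import *
p=baypose(); print(p)
r=plan(*p,-164,20)
for q in r: print('ty %.2f tz %.2f wx %.3f'%q)
E
```

```text
(np.float64(-303.9145301748519), np.float64(-0.8843252287433367), np.float64(0.23776636796703166))
ty -0.04 tz -0.72 wx 0.043
ty -0.03 tz -0.71 wx 0.040
ty -0.03 tz -0.71 wx 0.037
ty -0.03 tz -0.70 wx 0.034
ty -0.03 tz -0.70 wx 0.031
ty -0.02 tz -0.70 wx 0.028
ty -0.02 tz -0.70 wx 0.024
ty -0.02 tz -0.70 wx 0.021
ty -0.01 tz -0.70 wx 0.017
ty -0.01 tz -0.70 wx 0.014
ty -0.01 tz -0.70 wx 0.010
ty -0.01 tz -0.70 wx 0.007
ty -0.00 tz -0.70 wx 0.003
ty 0.00 tz -0.70 wx 0.000
ty 0.00 tz -0.70 wx -0.003
ty 0.01 tz -0.70 wx -0.007
ty 0.01 tz -0.70 wx -0.010
ty 0.01 tz -0.70 wx -0.014
ty 0.01 tz -0.70 wx -0.017
ty 0.02 tz -0.70 wx -0.021
```

Emit:
arm_command([
  {"tx": 0,"ty": -0.04,"tz": -0.72,"wx": 0.043,"wy": 0,"wz": 0,"jaw": -1},
  {"tx": 0,"ty": -0.03,"tz": -0.71,"wx": 0.04,"wy": 0,"wz": 0,"jaw": -1},
  {"tx": 0,"ty": -0.03,"tz": -0.71,"wx": 0.037,"wy": 0,"wz": 0,"jaw": -1},
  {"tx": 0,"ty": -0.03,"tz": -0.7,"wx": 0.034,"wy": 0,"wz": 0,"jaw": -1},
  {"tx": 0,"ty": -0.03,"tz": -0.7,"wx": 0.031,"wy": 0,"wz": 0,"jaw": -1},
  {"tx": 0,"ty": -0.02,"tz": -0.7,"wx": 0.028,"wy": 0,"wz": 0,"jaw": -1},
  {"tx": 0,"ty": -0.02,"tz": -0.7,"wx": 0.024,"wy": 0,"wz": 0,"jaw": -1},
  {"tx": 0,"ty": -0.02,"tz": -0.7,"wx": 0.021,"wy": 0,"wz": 0,"jaw": -1},
  {"tx": 0,"ty": -0.01,"tz": -0.7,"wx": 0.017,"wy": 0,"wz": 0,"jaw": -1},
  {"tx": 0,"ty": -0.01,"tz": -0.7,"wx": 0.014,"wy": 0,"wz": 0,"jaw": -1},
  {"tx": 0,"ty": -0.01,"tz": -0.7,"wx": 0.01,"wy": 0,"wz": 0,"jaw": -1},
  {"tx": 0,"ty": -0.01,"tz": -0.7,"wx": 0.007,"wy": 0,"wz": 0,"jaw": -1},
  {"tx": 0,"ty": 0,"tz": 0,"wx": 0,"wy": 0,"wz": 0,"jaw": -1},
  {"tx": 0,"ty": 0,"tz": 0,"wx": 0,"wy": 0,"wz": 0,"jaw": -1},
])

```text
time: 7.5
tool_pos: [574.4, -63.0, 133.6]
tcp_rot: [-2.539, 1.57, 2.166]
contact_force: [-0.8, 1.2, 0.3]
grip_width: 11.5
```

Run:
```python
from path import *
from tape import lines
st(); p=baypose(); print(p)
for n in ("wrist","scene","side"):
    k=cam(n); im=imaging.capture(n); cv2.imwrite(f"pics/{n}6.png",im)
    if n=='wrist': lines(im,k,n)
r=plan(*p,-160,8)
for q in r: print('ty %.2f tz %.2f wx %.3f'%q)
```

```text
t 7.5 pos [574.404 -63.011 133.615] F [-0.792  1.156  0.294] M [ 0.132  0.117 -0.024] w 11.47 q [-0.242  0.548  1.531  0.     1.063  1.336]
[[-0.     1.    -0.008]
 [ 0.    -0.008 -1.   ]
 [-1.    -0.    -0.   ]]
(np.float64(-219.6280529267035), np.float64(2.9802858687653604), np.float64(-0.06756542009825749))
wrist 1556 ang 0.05865796 x at y=0 643.5696 x at y=166 633.8212 from [648.808 -89.202] to [637.695 100.03 ]
wrist 339 ang 0.061348274 x at y=0 629.85706 x at y=166 619.6604 from [623.685 100.475] to [620.856 146.538]
ty -0.00 tz -0.75 wx 0.002
ty 0.00 tz -0.75 wx -0.001
ty 0.00 tz -0.75 wx -0.004
ty 0.01 tz -0.75 wx -0.007
ty 0.01 tz -0.75 wx -0.010
ty 0.01 tz -0.75 wx -0.013
ty 0.01 tz -0.75 wx -0.016
ty 0.02 tz -0.75 wx -0.019
```

View pics/wrist6.png

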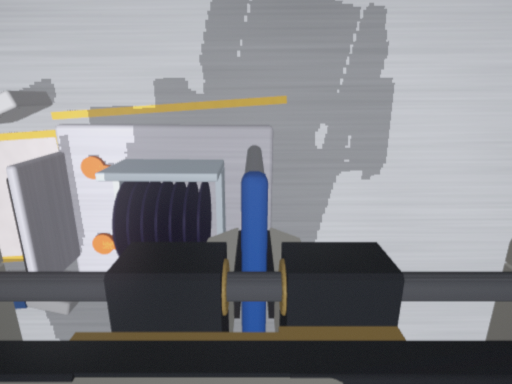

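View pics/scene6.png

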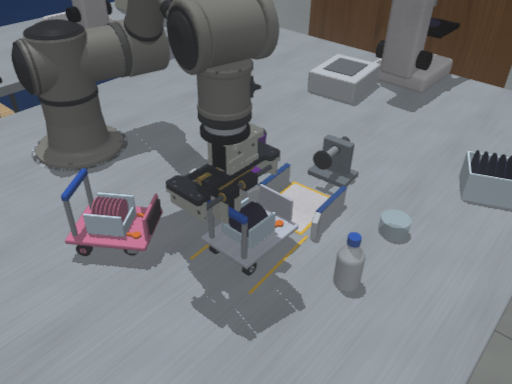

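View pics/side6.png

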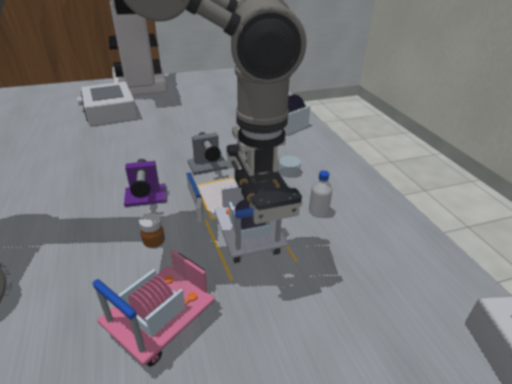

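Run:
```python
from path import *
o=readout.get_obs();Rc=R.from_euler('xyz',o['tcp_rot']).as_matrix()
k=cam('wrist')
def caddy(u,v,z):
    t=Rc.T@(onz('wrist',u,v,z,k)-o['tool_pos']); return 'fwd of handle',-t[2],'left',-t[1]
print('deck R edge (expect -58)',caddy(170,126,46)); print('deck corner rear',caddy(271,126,46)); print('corner front',caddy(58,126,46))
print('pivots (112,+-29)',caddy(93,167,50),caddy(104,243,50))
print('bar end R (0,-45)',caddy(254,172,130))
```

```text
deck R edge (expect -58) ('fwd of handle', np.float64(56.910678514040356), 'left', np.float64(-57.60905247988044))
deck corner rear ('fwd of handle', np.float64(-11.68927793112317), 'left', np.float64(-57.56968175433261))
corner front ('fwd of handle', np.float64(132.98161084291763), 'left', np.float64(-57.6527109303239))
pivots (112,+-29) ('fwd of handle', np.float64(111.22942398862433), 'left', np.float64(-30.098425332753617)) ('fwd of handle', np.float64(111.24647070381326), 'left', np.float64(27.4564061517448))
bar end R (0,-45) ('fwd of handle', np.float64(-0.0576066529248703), 'left', np.float64(-45.07473183741874))
```

Emit:
arm_command([
  {"tx": 0,"ty": 0,"tz": -0.4,"wx": 0.002,"wy": 0,"wz": 0,"jaw": -1},
  {"tx": 0,"ty": 0,"tz": -0.75,"wx": -0.001,"wy": 0,"wz": 0,"jaw": -1},
  {"tx": 0,"ty": 0,"tz": -0.75,"wx": -0.004,"wy": 0,"wz": 0,"jaw": -1},
  {"tx": 0,"ty": 0.01,"tz": -0.75,"wx": -0.007,"wy": 0,"wz": 0,"jaw": -1},
  {"tx": 0,"ty": 0.01,"tz": -0.75,"wx": -0.01,"wy": 0,"wz": 0,"jaw": -1},
  {"tx": 0,"ty": 0.01,"tz": -0.75,"wx": -0.013,"wy": 0,"wz": 0,"jaw": -1},
  {"tx": 0,"ty": 0,"tz": 0,"wx": 0,"wy": 0,"wz": 0,"jaw": -1},
])

```text
time: 8.35
tool_pos: [574.9, -20.5, 133.7]
tcp_rot: [2.984, 1.57, 1.44]
contact_force: [0.3, 1.5, -0.5]
grip_width: 11.6
```

Run:
```python
from path import *
st(); p=baypose(); print(p)
for n in ("wrist","side"):
    k=cam(n); im=imaging.capture(n); cv2.imwrite(f"pics/{n}7.png",im)
r=plan(*p,-135,6)
for q in r: print('ty %.2f tz %.2f wx %.3f'%q)
```

```text
t 8.35 pos [574.894 -20.48  133.671] F [ 0.273  1.483 -0.513] M [ 0.178 -0.16  -0.035] w 11.6 q [-0.169  0.544  1.539  0.001  1.059  1.374]
[[ 0.     1.     0.027]
 [ 0.001  0.027 -1.   ]
 [-1.     0.    -0.001]]
(np.float64(-177.1822065436016), np.float64(0.35151737294200547), np.float64(-0.03328125168126622))
ty 0.01 tz -0.70 wx -0.012
ty 0.01 tz -0.70 wx -0.010
ty 0.01 tz -0.70 wx -0.007
ty 0.00 tz -0.70 wx -0.004
ty 0.00 tz -0.70 wx -0.001
ty -0.00 tz -0.70 wx 0.001
```

View pics/wrist7.png

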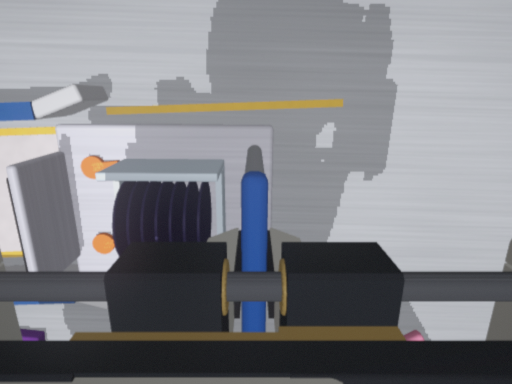

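Emit:
arm_command([
  {"tx": 0,"ty": 0.01,"tz": -0.4,"wx": -0.01,"wy": 0,"wz": 0,"jaw": -1},
  {"tx": 0,"ty": 0.01,"tz": -0.7,"wx": -0.01,"wy": 0,"wz": 0,"jaw": -1},
  {"tx": 0,"ty": 0.01,"tz": -0.7,"wx": -0.008,"wy": 0,"wz": 0,"jaw": -1},
  {"tx": 0,"ty": 0,"tz": -0.7,"wx": -0.005,"wy": 0,"wz": 0,"jaw": -1},
  {"tx": 0,"ty": 0,"tz": -0.4,"wx": 0,"wy": 0,"wz": 0,"jaw": -1},
  {"tx": 0,"ty": 0,"tz": 0,"wx": 0,"wy": 0,"wz": 0,"jaw": -1},
])

```text
time: 9.05
tool_pos: [573.8, 8.0, 133.7]
tcp_rot: [3.087, 1.57, 1.575]
contact_force: [0.8, 1.2, -0.4]
grip_width: 11.6
```

Run:
```python
from path import *
st(); p=baypose(); print(p)
k=cam('wrist'); im=imaging.capture('wrist'); cv2.imwrite("pics/wrist8.png",im)
cv2.imwrite("pics/w8z.png",cv2.resize(im[60:330,0:270],None,fx=2.5,fy=2.2,interpolation=cv2.INTER_CUBIC))
cv2.imwrite("pics/scene8.png",imaging.capture('scene'))
```

```text
t 9.05 pos [573.846   8.002 133.68 ] F [ 0.763  1.163 -0.404] M [ 0.134 -0.249 -0.023] w 11.57 q [-0.12   0.542  1.542  0.001  1.058  1.392]
[[-0.     0.998  0.059]
 [ 0.     0.059 -0.998]
 [-1.     0.    -0.   ]]
(np.float64(-148.6817630007331), np.float64(0.07289003313078041), np.float64(-0.0013647214809212882))
```

View pics/w8z.png

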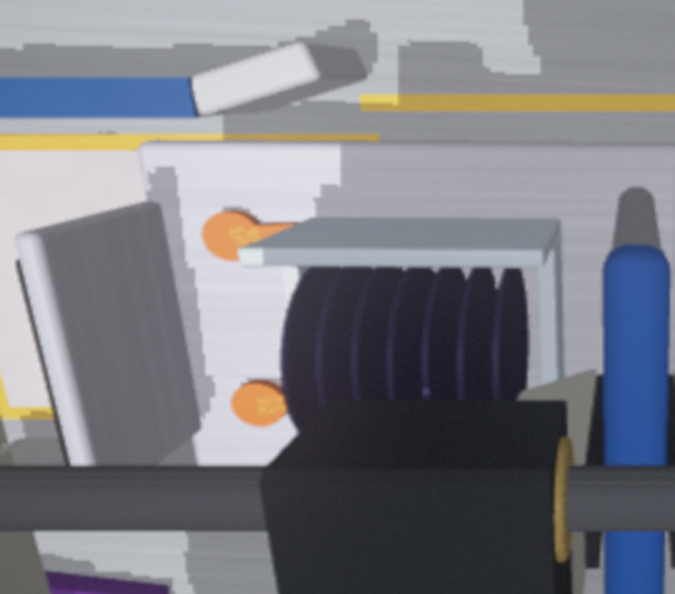

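View pics/scene8.png

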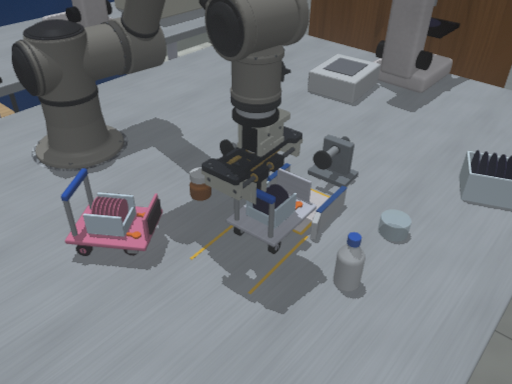

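Emit:
arm_command([
  {"tx": 0,"ty": 0,"tz": -0.3,"wx": 0,"wy": 0,"wz": 0,"jaw": -1},
  {"tx": 0,"ty": 0,"tz": -0.5,"wx": 0,"wy": 0,"wz": 0,"jaw": -1},
  {"tx": 0,"ty": 0,"tz": -0.5,"wx": 0,"wy": 0,"wz": 0,"jaw": -1},
  {"tx": 0,"ty": 0,"tz": -0.5,"wx": 0,"wy": 0,"wz": 0,"jaw": -1},
  {"tx": 0,"ty": 0,"tz": -0.5,"wx": 0,"wy": 0,"wz": 0,"jaw": -1},
  {"tx": 0,"ty": 0,"tz": -0.5,"wx": 0,"wy": 0,"wz": 0,"jaw": -1},
  {"tx": 0,"ty": 0,"tz": -0.5,"wx": 0,"wy": 0,"wz": 0,"jaw": -1},
  {"tx": 0,"ty": 0,"tz": -0.5,"wx": 0,"wy": 0,"wz": 0,"jaw": -1},
  {"tx": 0,"ty": 0,"tz": -0.5,"wx": 0,"wy": 0,"wz": 0,"jaw": -1},
  {"tx": 0,"ty": 0,"tz": -0.5,"wx": 0,"wy": 0,"wz": 0,"jaw": -1},
  {"tx": 0,"ty": 0,"tz": -0.5,"wx": 0,"wy": 0,"wz": 0,"jaw": -1},
  {"tx": 0,"ty": 0,"tz": -0.5,"wx": 0,"wy": 0,"wz": 0,"jaw": -1},
  {"tx": 0,"ty": 0,"tz": -0.5,"wx": 0,"wy": 0,"wz": 0,"jaw": -1},
  {"tx": 0,"ty": 0,"tz": -0.4,"wx": 0,"wy": 0,"wz": 0,"jaw": -1},
  {"tx": 0,"ty": 0,"tz": -0.2,"wx": 0,"wy": 0,"wz": 0,"jaw": -1},
  {"tx": 0,"ty": 0,"tz": 0,"wx": 0,"wy": 0,"wz": 0,"jaw": -1},
  {"tx": 0,"ty": 0,"tz": 0,"wx": 0,"wy": 0,"wz": 0,"jaw": -1},
])

```text
time: 10.85
tool_pos: [569.9, 76.1, 133.6]
tcp_rot: [-3.11, 1.57, 1.66]
contact_force: [1.1, -0.1, -0.1]
grip_width: 11.7
```

Run:
```python
from path import *
st(); p=baypose(); print(p)
k=cam('wrist'); im=imaging.capture('wrist'); cv2.imwrite("pics/wrist9.png",im)
cv2.imwrite("pics/w9z.png",cv2.resize(im[60:330,0:270],None,fx=2.5,fy=2.2,interpolation=cv2.INTER_CUBIC))
im=imaging.capture('scene');cv2.imwrite("pics/s9z.png",cv2.resize(im[110:270,190:390],None,fx=3.5,fy=3.5,interpolation=cv2.INTER_CUBIC))
```

```text
t 10.85 pos [569.915  76.062 133.639] F [ 1.108 -0.095 -0.068] M [ 0.165 -0.211  0.021] w 11.7 q [-0.001  0.543  1.539  0.     1.059  1.512]
[[-0.     0.998  0.058]
 [ 0.     0.058 -0.998]
 [-1.    -0.    -0.   ]]
(np.float64(-80.50894198964221), np.float64(-0.0951837357828982), np.float64(-0.0022744753233261486))
```

View pics/w9z.png

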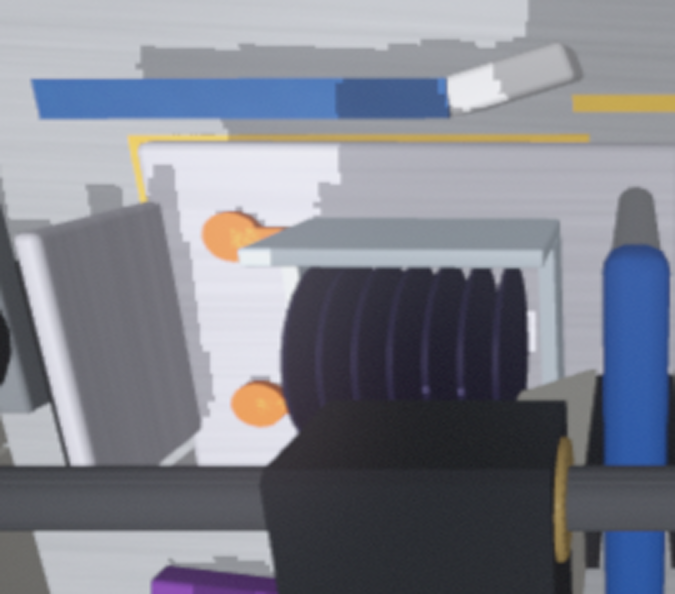

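View pics/s9z.png

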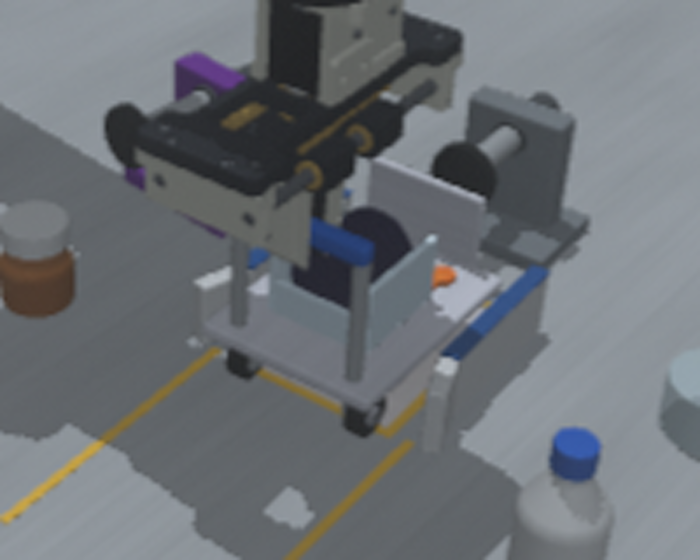

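Emit:
arm_command([
  {"tx": 0,"ty": 0,"tz": -0.2,"wx": 0,"wy": 0,"wz": 0,"jaw": -1},
  {"tx": 0,"ty": 0,"tz": -0.3,"wx": 0,"wy": 0,"wz": 0,"jaw": -1},
  {"tx": 0,"ty": 0,"tz": -0.3,"wx": 0,"wy": 0,"wz": 0,"jaw": -1},
  {"tx": 0,"ty": 0,"tz": -0.3,"wx": 0,"wy": 0,"wz": 0,"jaw": -1},
  {"tx": 0,"ty": 0,"tz": -0.2,"wx": 0,"wy": 0,"wz": 0,"jaw": -1},
  {"tx": 0,"ty": 0,"tz": -0.1,"wx": 0,"wy": 0,"wz": 0,"jaw": -1},
  {"tx": 0,"ty": 0,"tz": 0,"wx": 0,"wy": 0,"wz": 0,"jaw": -1},
  {"tx": 0,"ty": 0,"tz": 0,"wx": 0,"wy": 0,"wz": 0,"jaw": -1},
])

```text
time: 11.75
tool_pos: [569.1, 90.1, 133.6]
tcp_rot: [3.115, 1.571, 1.602]
contact_force: [1.6, 0.3, 1.1]
grip_width: 11.8
```

Run:
```python
from path import *
st(); p=baypose(); print(p)
k=cam('wrist'); im=imaging.capture('wrist')
cv2.imwrite("pics/w10z.png",cv2.resize(im[60:330,0:270],None,fx=2.5,fy=2.2,interpolation=cv2.INTER_CUBIC))
```

```text
t 11.75 pos [569.114  90.065 133.644] F [1.622 0.262 1.108] M [ 0.175 -0.211  0.003] w 11.76 q [0.024 0.545 1.536 0.    1.061 1.537]
[[-0.     0.998  0.058]
 [ 0.     0.058 -0.998]
 [-1.     0.    -0.   ]]
(np.float64(-66.48325641429231), np.float64(-0.13502510683580235), np.float64(-0.0022196116509293554))
```

View pics/w10z.png

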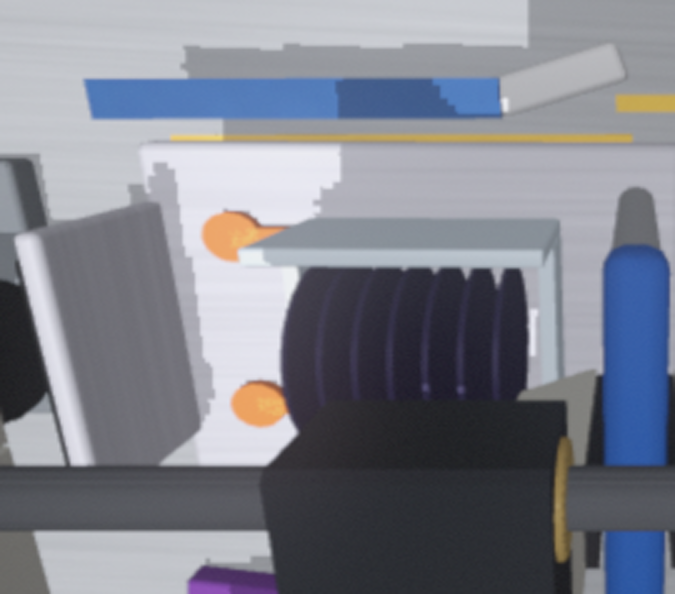

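Emit:
arm_command([
  {"tx": 0,"ty": 0,"tz": -0.05,"wx": 0,"wy": 0,"wz": 0,"jaw": -1},
  {"tx": 0,"ty": 0,"tz": -0.05,"wx": 0,"wy": 0,"wz": 0,"jaw": -1},
  {"tx": 0,"ty": 0,"tz": -0.05,"wx": 0,"wy": 0,"wz": 0,"jaw": -1},
  {"tx": 0,"ty": 0,"tz": -0.05,"wx": 0,"wy": 0,"wz": 0,"jaw": -1},
  {"tx": 0,"ty": 0,"tz": -0.05,"wx": 0,"wy": 0,"wz": 0,"jaw": -1},
  {"tx": 0,"ty": 0,"tz": -0.05,"wx": 0,"wy": 0,"wz": 0,"jaw": -1},
])

```text
time: 12.4
tool_pos: [569.0, 92.8, 133.7]
tcp_rot: [0.323, 1.571, -1.19]
contact_force: [0.9, -0.1, 1.6]
grip_width: 11.5
```

Emit:
arm_command([
  {"tx": 0,"ty": 0,"tz": -0.05,"wx": 0,"wy": 0,"wz": 0,"jaw": -1},
  {"tx": 0,"ty": 0,"tz": -0.05,"wx": 0,"wy": 0,"wz": 0,"jaw": -1},
  {"tx": 0,"ty": 0,"tz": -0.05,"wx": 0,"wy": 0,"wz": 0,"jaw": -1},
  {"tx": 0,"ty": 0,"tz": -0.05,"wx": 0,"wy": 0,"wz": 0,"jaw": -1},
  {"tx": 0,"ty": 0,"tz": -0.05,"wx": 0,"wy": 0,"wz": 0,"jaw": -1},
  {"tx": 0,"ty": 0,"tz": -0.05,"wx": 0,"wy": 0,"wz": 0,"jaw": -1},
])

```text
time: 13.0
tool_pos: [568.8, 95.9, 133.7]
tcp_rot: [0.741, 1.571, -0.772]
contact_force: [1.2, -0.7, 0.2]
grip_width: 11.7
```

Emit:
arm_command([
  {"tx": 0,"ty": 0,"tz": -0.05,"wx": 0,"wy": 0,"wz": 0,"jaw": -1},
  {"tx": 0,"ty": 0,"tz": -0.05,"wx": 0,"wy": 0,"wz": 0,"jaw": -1},
  {"tx": 0,"ty": 0,"tz": -0.05,"wx": 0,"wy": 0,"wz": 0,"jaw": -1},
  {"tx": 0,"ty": 0,"tz": -0.05,"wx": 0,"wy": 0,"wz": 0,"jaw": -1},
  {"tx": 0,"ty": 0,"tz": -0.05,"wx": 0,"wy": 0,"wz": 0,"jaw": -1},
  {"tx": 0,"ty": 0,"tz": -0.05,"wx": 0,"wy": 0,"wz": 0,"jaw": -1},
])

```text
time: 13.6
tool_pos: [568.6, 98.9, 133.7]
tcp_rot: [0.511, 1.571, -1.002]
contact_force: [1.4, -0.6, 1.6]
grip_width: 11.6
```

Emit:
arm_command([
  {"tx": 0,"ty": 0,"tz": -0.05,"wx": 0,"wy": 0,"wz": 0,"jaw": -1},
  {"tx": 0,"ty": 0,"tz": -0.05,"wx": 0,"wy": 0,"wz": 0,"jaw": -1},
  {"tx": 0,"ty": 0,"tz": -0.05,"wx": 0,"wy": 0,"wz": 0,"jaw": -1},
  {"tx": 0,"ty": 0,"tz": -0.05,"wx": 0,"wy": 0,"wz": 0,"jaw": -1},
  {"tx": 0,"ty": 0,"tz": -0.05,"wx": 0,"wy": 0,"wz": 0,"jaw": -1},
  {"tx": 0,"ty": 0,"tz": -0.05,"wx": 0,"wy": 0,"wz": 0,"jaw": -1},
])

```text
time: 14.2
tool_pos: [568.4, 101.8, 133.7]
tcp_rot: [0.779, 1.571, -0.734]
contact_force: [0.9, -0.6, 0.8]
grip_width: 11.9
```

Run:
```python
from path import *
st(); p=baypose(); print(p)
k=cam('wrist'); im=imaging.capture('wrist')
cv2.imwrite("pics/w11z.png",cv2.resize(im[60:330,0:270],None,fx=2.5,fy=2.2,interpolation=cv2.INTER_CUBIC))
for i in range(4): imaging.capture('wrist'); print(readout.get_obs()['contact_force'])
```

```text
t 14.2 pos [568.448 101.836 133.722] F [ 0.864 -0.565  0.761] M [-0.069 -0.214  0.079] w 11.91 q [ 0.045  0.547  1.532 -0.     1.062  1.558]
[[ 0.     0.998  0.058]
 [-0.     0.058 -0.998]
 [-1.     0.     0.   ]]
(np.float64(-54.692587657907595), np.float64(-0.17519192636572806), np.float64(-0.0022047095175503073))
[ 2.304 -0.734  0.552]
[ 2.523 -0.132 -0.648]
[ 0.871 -0.176  0.214]
[ 2.067 -0.574 -0.674]
```

View pics/w11z.png

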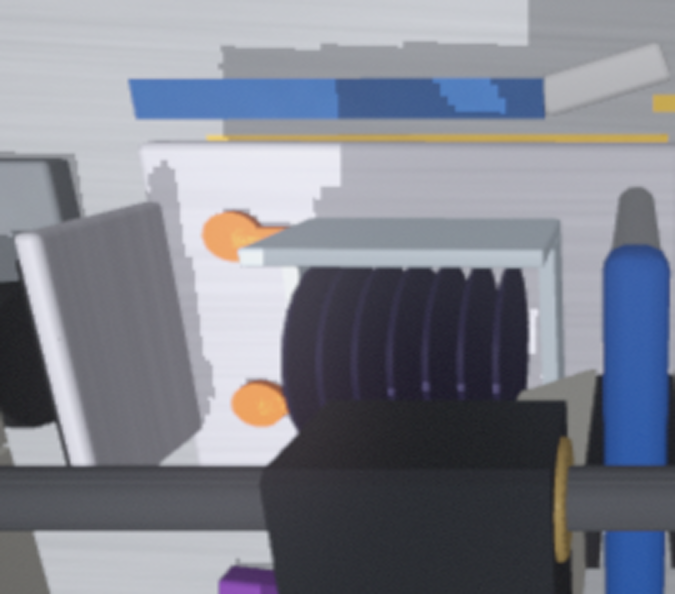

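Emit:
arm_command([
  {"tx": 0,"ty": 0,"tz": -0.05,"wx": 0,"wy": 0,"wz": 0,"jaw": -1},
  {"tx": 0,"ty": 0,"tz": -0.05,"wx": 0,"wy": 0,"wz": 0,"jaw": -1},
  {"tx": 0,"ty": 0,"tz": -0.05,"wx": 0,"wy": 0,"wz": 0,"jaw": -1},
  {"tx": 0,"ty": 0,"tz": -0.05,"wx": 0,"wy": 0,"wz": 0,"jaw": -1},
  {"tx": 0,"ty": 0,"tz": -0.05,"wx": 0,"wy": 0,"wz": 0,"jaw": -1},
  {"tx": 0,"ty": 0,"tz": -0.05,"wx": 0,"wy": 0,"wz": 0,"jaw": -1},
])

```text
time: 15.05
tool_pos: [568.3, 104.8, 133.7]
tcp_rot: [0.588, 1.571, -0.925]
contact_force: [2.1, -0.8, 0.9]
grip_width: 11.6
```

Emit:
arm_command([
  {"tx": 0,"ty": 0,"tz": -0.05,"wx": 0,"wy": 0,"wz": 0,"jaw": -1},
  {"tx": 0,"ty": 0,"tz": -0.05,"wx": 0,"wy": 0,"wz": 0,"jaw": -1},
  {"tx": 0,"ty": 0,"tz": -0.05,"wx": 0,"wy": 0,"wz": 0,"jaw": -1},
  {"tx": 0,"ty": 0,"tz": -0.05,"wx": 0,"wy": 0,"wz": 0,"jaw": -1},
  {"tx": 0,"ty": 0,"tz": -0.05,"wx": 0,"wy": 0,"wz": 0,"jaw": -1},
  {"tx": 0,"ty": 0,"tz": -0.05,"wx": 0,"wy": 0,"wz": 0,"jaw": -1},
])

```text
time: 15.65
tool_pos: [568.1, 107.9, 133.7]
tcp_rot: [0.279, 1.571, -1.234]
contact_force: [2.2, -1.6, 1.0]
grip_width: 11.8
```

Emit:
arm_command([
  {"tx": 0,"ty": 0,"tz": -0.05,"wx": 0,"wy": 0,"wz": 0,"jaw": -1},
  {"tx": 0,"ty": 0,"tz": -0.05,"wx": 0,"wy": 0,"wz": 0,"jaw": -1},
  {"tx": 0,"ty": 0,"tz": -0.05,"wx": 0,"wy": 0,"wz": 0,"jaw": -1},
])

```text
time: 15.95
tool_pos: [568.0, 109.3, 133.7]
tcp_rot: [0.526, 1.571, -0.987]
contact_force: [2.1, -0.1, 0.8]
grip_width: 11.8
```

Emit:
arm_command([
  {"tx": 0,"ty": 0,"tz": -0.05,"wx": 0,"wy": 0,"wz": 0,"jaw": -1},
  {"tx": 0,"ty": 0,"tz": -0.05,"wx": 0,"wy": 0,"wz": 0,"jaw": -1},
  {"tx": 0,"ty": 0,"tz": -0.05,"wx": 0,"wy": 0,"wz": 0,"jaw": -1},
  {"tx": 0,"ty": 0,"tz": -0.05,"wx": 0,"wy": 0,"wz": 0,"jaw": -1},
  {"tx": 0,"ty": 0,"tz": -0.05,"wx": 0,"wy": 0,"wz": 0,"jaw": -1},
])

```text
time: 16.45
tool_pos: [567.9, 111.8, 133.7]
tcp_rot: [-0.103, 1.571, -1.615]
contact_force: [2.1, -1.0, 0.9]
grip_width: 11.5
```

Emit:
arm_command([
  {"tx": 0,"ty": 0,"tz": -0.05,"wx": 0,"wy": 0,"wz": 0,"jaw": -1},
  {"tx": 0,"ty": 0,"tz": -0.05,"wx": 0,"wy": 0,"wz": 0,"jaw": -1},
  {"tx": 0,"ty": 0,"tz": -0.05,"wx": 0,"wy": 0,"wz": 0,"jaw": -1},
  {"tx": 0,"ty": 0,"tz": -0.05,"wx": 0,"wy": 0,"wz": 0,"jaw": -1},
  {"tx": 0,"ty": 0,"tz": -0.05,"wx": 0,"wy": 0,"wz": 0,"jaw": -1},
])

```text
time: 16.95
tool_pos: [567.8, 113.7, 133.7]
tcp_rot: [0.043, 1.57, -1.47]
contact_force: [1.1, -4.8, 2.5]
grip_width: 11.8
```

Emit:
arm_command([
  {"tx": 0,"ty": 0,"tz": -0.03,"wx": 0,"wy": 0,"wz": 0,"jaw": -1},
  {"tx": 0,"ty": 0,"tz": 0,"wx": 0,"wy": 0,"wz": 0,"jaw": -1},
])

```text
time: 17.15
tool_pos: [567.8, 113.9, 133.8]
tcp_rot: [0.014, 1.57, -1.499]
contact_force: [1.9, -4.6, 1.3]
grip_width: 12.1
```

Run:
```python
from path import *
print(baypose())
for i in range(3): imaging.capture('wrist'); o=readout.get_obs(); print(o['contact_force'],o['tool_pos'],o['moment'])
```

```text
(np.float64(-42.58548184511216), np.float64(-0.22790695806291814), np.float64(-0.0022756540881146217))
[ 1.581 -5.156  1.293] [567.774 113.887 133.738] [-0.851 -0.271 -0.006]
[ 2.171 -5.491  2.178] [567.785 113.922 133.749] [-0.851 -0.229  0.053]
[ 1.578 -5.467  1.544] [567.75  113.879 133.723] [-0.844 -0.308  0.017]
```

Emit:
arm_command([
  {"tx": 0,"ty": 0,"tz": -0.03,"wx": 0,"wy": 0,"wz": 0,"jaw": -1},
  {"tx": 0,"ty": 0,"tz": -0.03,"wx": 0,"wy": 0,"wz": 0,"jaw": -1},
  {"tx": 0,"ty": 0,"tz": 0,"wx": 0,"wy": 0,"wz": 0,"jaw": -1},
  {"tx": 0,"ty": 0,"tz": 0,"wx": 0,"wy": 0,"wz": 0,"jaw": -1},
])

```text
time: 17.7
tool_pos: [567.7, 114.3, 133.7]
tcp_rot: [-0.039, 1.569, -1.553]
contact_force: [2.1, -5.6, 2.0]
grip_width: 11.7
```

Emit:
arm_command([
  {"tx": 0,"ty": 0,"tz": -0.02,"wx": 0,"wy": 0,"wz": 0,"jaw": -1},
  {"tx": 0,"ty": 0,"tz": 0,"wx": 0,"wy": 0,"wz": 0,"jaw": -1},
  {"tx": 0,"ty": 0,"tz": 0,"wx": 0,"wy": 0,"wz": 0,"jaw": -1},
  {"tx": 0,"ty": 0,"tz": 0,"wx": 0,"wy": 0,"wz": 0,"jaw": -1},
  {"tx": 0,"ty": 0,"tz": 0,"wx": 0,"wy": 0,"wz": 0,"jaw": -1},
  {"tx": 0,"ty": 0,"tz": 0,"wx": 0,"wy": 0,"wz": 0,"jaw": -1},
  {"tx": 0,"ty": 0,"tz": 0,"wx": 0,"wy": 0,"wz": 0,"jaw": -1},
  {"tx": 0,"ty": 0,"tz": 0,"wx": 0,"wy": 0,"wz": 0,"jaw": -1},
])

```text
time: 18.5
tool_pos: [567.8, 114.4, 133.8]
tcp_rot: [0.002, 1.569, -1.511]
contact_force: [1.6, -6.6, 1.6]
grip_width: 11.8
```

Run:
```python
from path import *
print(baypose())
for i in range(3): im=imaging.capture('wrist'); o=readout.get_obs(); print(o['contact_force'],o['tool_pos'],o['moment'])
cv2.imwrite("pics/w12z.png",cv2.resize(im[60:330,0:270],None,fx=2.5,fy=2.2,interpolation=cv2.INTER_CUBIC))
```

```text
(np.float64(-42.117115058162604), np.float64(-0.24437576195789573), np.float64(-0.002342571461357794))
[ 1.685 -6.312  1.307] [567.78  114.404 133.781] [-1.103 -0.266  0.054]
[ 1.27  -6.811  1.014] [567.735 114.393 133.754] [-1.047 -0.311 -0.053]
[ 1.573 -6.583  1.446] [567.757 114.404 133.773] [-1.088 -0.302  0.051]
```

View pics/w12z.png

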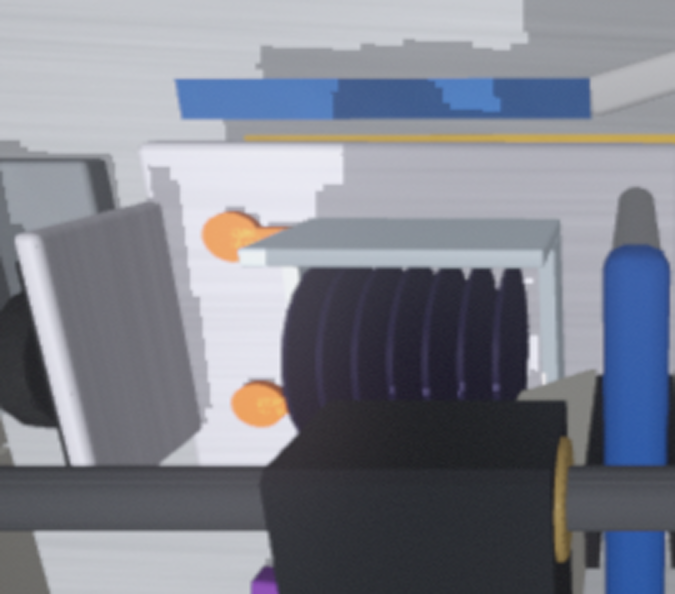

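Emit:
arm_command([
  {"tx": 0,"ty": 0,"tz": 0.05,"wx": 0,"wy": 0,"wz": 0,"jaw": -1},
  {"tx": 0,"ty": 0,"tz": 0.05,"wx": 0,"wy": 0,"wz": 0,"jaw": -1},
  {"tx": 0,"ty": 0,"tz": 0.05,"wx": 0,"wy": 0,"wz": 0,"jaw": -1},
  {"tx": 0,"ty": 0,"tz": 0.05,"wx": 0,"wy": 0,"wz": 0,"jaw": -1},
  {"tx": 0,"ty": 0,"tz": 0.05,"wx": 0,"wy": 0,"wz": 0,"jaw": -1},
  {"tx": 0,"ty": 0,"tz": 0.05,"wx": 0,"wy": 0,"wz": 0,"jaw": -1},
  {"tx": 0,"ty": 0,"tz": 0,"wx": 0,"wy": 0,"wz": 0,"jaw": -1},
  {"tx": 0,"ty": 0,"tz": 0,"wx": 0,"wy": 0,"wz": 0,"jaw": -1},
])

```text
time: 19.45
tool_pos: [567.8, 112.6, 133.7]
tcp_rot: [-2.781, 1.571, 1.989]
contact_force: [1.1, -2.5, 0.6]
grip_width: 11.7
```

Emit:
arm_command([
  {"tx": 0,"ty": 0,"tz": 0.05,"wx": 0,"wy": 0,"wz": 0,"jaw": -1},
  {"tx": 0,"ty": 0,"tz": 0.05,"wx": 0,"wy": 0,"wz": 0,"jaw": -1},
  {"tx": 0,"ty": 0,"tz": 0.05,"wx": 0,"wy": 0,"wz": 0,"jaw": -1},
  {"tx": 0,"ty": 0,"tz": 0,"wx": 0,"wy": 0,"wz": 0,"jaw": -1},
  {"tx": 0,"ty": 0,"tz": 0,"wx": 0,"wy": 0,"wz": 0,"jaw": -1},
])

```text
time: 19.95
tool_pos: [567.8, 111.1, 133.6]
tcp_rot: [-2.708, 1.571, 2.062]
contact_force: [1.9, 1.0, 0.4]
grip_width: 11.5
```

Emit:
arm_command([
  {"tx": 0,"ty": 0,"tz": 0,"wx": 0,"wy": 0,"wz": 0,"jaw": -0.7},
  {"tx": 0,"ty": 0,"tz": 0,"wx": 0,"wy": 0,"wz": 0,"jaw": -0.4},
  {"tx": 0,"ty": 0,"tz": 0,"wx": 0,"wy": 0,"wz": 0,"jaw": -0.2},
  {"tx": 0,"ty": 0,"tz": 0,"wx": 0,"wy": 0,"wz": 0,"jaw": -0.2},
  {"tx": 0,"ty": 0,"tz": 0,"wx": 0,"wy": 0,"wz": 0,"jaw": -0.2},
  {"tx": 0,"ty": 0,"tz": 0,"wx": 0,"wy": 0,"wz": 0,"jaw": -0.2},
  {"tx": 0,"ty": 0,"tz": 0,"wx": 0,"wy": 0,"wz": 0,"jaw": -0.2},
])

```text
time: 20.65
tool_pos: [567.9, 110.9, 133.7]
tcp_rot: [0.015, 1.571, -1.498]
contact_force: [-0.3, -0.5, 0.0]
grip_width: 36.5
```

Run:
```python
from path import *
st();cv2.imwrite("pics/wrist13.png",imaging.capture('wrist'))
```

```text
t 20.65 pos [567.911 110.879 133.696] F [-0.307 -0.509  0.011] M [0.013 0.015 0.031] w 36.51 q [ 0.06   0.549  1.528 -0.     1.064  1.574]
[[ 0.     0.998  0.058]
 [-0.     0.058 -0.998]
 [-1.     0.     0.   ]]
```

View pics/wrist13.png

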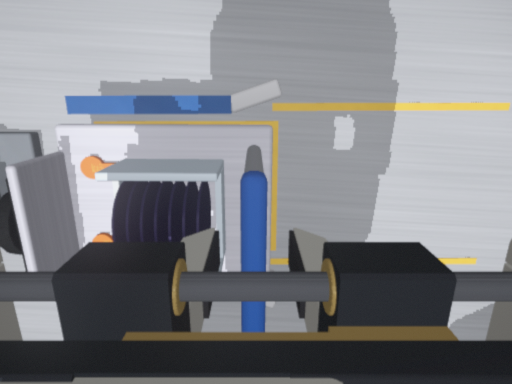

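The caddy is free: the bar lies centred between the open jaws at column 254, and both pointers still aim rearward. Next I lift straight up.

Emit:
arm_command([
  {"tx": -1,"ty": 0,"tz": 0,"wx": 0,"wy": 0,"wz": 0,"jaw": -0.2},
  {"tx": -2,"ty": 0,"tz": 0,"wx": 0,"wy": 0,"wz": 0,"jaw": -0.2},
  {"tx": -3,"ty": 0,"tz": 0,"wx": 0,"wy": 0,"wz": 0,"jaw": -0.2},
  {"tx": -3,"ty": 0,"tz": 0,"wx": 0,"wy": 0,"wz": 0,"jaw": -0.2},
  {"tx": -2,"ty": 0,"tz": 0,"wx": 0,"wy": 0,"wz": 0,"jaw": -0.2},
  {"tx": 0,"ty": 0,"tz": 0,"wx": 0,"wy": 0,"wz": 0,"jaw": -0.2},
  {"tx": 0,"ty": 0,"tz": 0,"wx": 0,"wy": 0,"wz": 0,"jaw": -0.2},
])

```text
time: 21.4
tool_pos: [567.8, 110.9, 244.0]
tcp_rot: [1.464, 1.57, -0.049]
contact_force: [-0.6, -0.2, -0.0]
grip_width: 36.7
```

Run:
```python
from path import *
st();k=cam('wrist');cv2.imwrite("pics/wrist14.png",imaging.capture('wrist'))
cv2.imwrite("pics/scene14.png",imaging.capture('scene'))
```

```text
t 21.4 pos [567.784 110.911 243.969] F [-0.605 -0.232 -0.023] M [0.044 0.035 0.053] w 36.69 q [ 0.06   0.444  1.38  -0.     1.317  1.574]
[[ 0.001  0.998  0.058]
 [-0.     0.058 -0.998]
 [-1.     0.001  0.   ]]
```

View pics/wrist14.png

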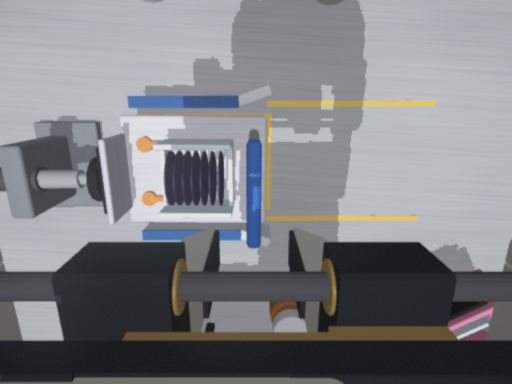

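View pics/scene14.png

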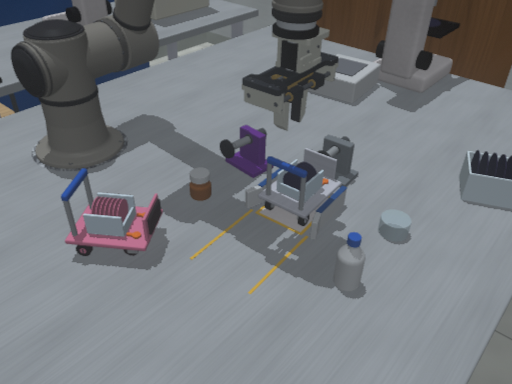

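```bash
python3 -c "
from plant import bot; print(bot.close_job())"
```

```text
the job is handed in; nothing more can be done
None
```

The caddy is docked in the bay, released and standing straight, and I handed the job in at about 21.5 s of the 61 s allowed. No verdict was reported.

- **Castors:** I pinched the push bar from above and drove about 69 mm straight ahead. The pictures then showed both pointers aiming straight back, with the caddy still about 254 mm short of the mark's centre, well outside the bay.
- **Steering in:** I curved it onto the bay's axis and rolled it in. The gap to the right kerb measured about 8 mm, which matches being centred.
- **Docking:** By feel, the nose met the buffer with the caddy about 5–6 mm past the mark's centre. I pressed for about a second at 5.6 to 6.8 N on the wrist reading, about 5–6 N once the 0.5 N offset is taken off. The highest reading at any point was 6.8 N. I then backed off until the force was gone, opened the jaws and lifted clear.
- **Final state:** By arm pose and pictures, the caddy is about 4–5 mm past the mark's centre. It is under 1 mm off to the side and within about 0.01 rad of straight. Both castors still trail.
- **Untouched items:** The wash bottle, jar, dish stack and look-alikes appear where they were. The gripper reads near-zero force and is well above the caddy.

One reading I did not explain: while rolling in the bay, the wrist showed a steady sideways force of about 2 N. It disappeared when I let go.

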